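Put the tray of loose lids away in the drawer

TASK

Put the open steel tray of loose porcelain lids away in the top drawer of the grey drawer unit: pull the drawer well open, carry the tray over level by its handle bar so that all four lids stay in it, set it down flat on the drawer floor without dropping it, let go, and then push the drawer fully home. Leave the bottom drawer shut and the bowl, stapler and jar where they are.

Things in the scene. Friction and masses are not known exactly. Their poses are not given: they have to be found in the camera images.
- tray_bar (a point): Centre of the tray's handle bar, the point to grasp, 57 mm above the tray's underside. The bar is a flat steel grip 12 mm wide (x), 100 mm long (along y) and 18 mm tall (48 to 66 mm above the underside), open below, on a thin upright at each end; it runs over the middle of the tray. z is up.
- tray: Open stainless-steel tray with a fixed handle bar: 115 mm (x) by 155 mm (y), floor 4 mm thick, walls 4 mm thick, rim only 18 mm above the underside; 66 mm tall in all with the bar; about 0.5 kg with its lids. Origin at the centre of its underside, y along the bar, z up.
- unit_drawer0_handle (a point): Centre of the top drawer's handle: a horizontal round steel bar 11 mm thick, 120 mm long, its centre 35 mm in front of the drawer front (29 mm free behind the bar), 26 mm below the front's top edge and 38 mm below the unit's top. Moves with the drawer. Axes: x into the unit, y along the bar, z up.
- unit_drawer0 (a joint): Top drawer: 0 = fully shut, grows to 0.181 m fully open as it slides out along the unit's -x (towards the robot). It slides with about 1 N of friction and stays where it is left. It may start slightly ajar.
- drawer_floor (a point): Centre of the top drawer's inner floor, at floor height; moves with the drawer; x into the unit, y along its width, z up. Inside 215 mm (x) by 258 mm (y); side and back walls rise 68 mm, the front 77 mm above the floor. With the drawer d open, the inside from x = -107 mm to x = d - 115 mm is clear of the unit's body; the rest is under its top, 78 mm above the floor.
- unit_drawer1 (a joint): Bottom drawer of the same unit, with the same handle, below the top one: 0 = shut; to be left shut.
- unit: The grey drawer unit, fixed to the bench: 260 mm deep (x), 300 mm wide (y), 200 mm tall, two drawers one above the other; origin at the centre of its underside; its front faces its -x, roughly towards the robot.
- lid1_centre (a point): Centre (half-way up) of one of four alike loose white porcelain lids lying in the tray: 42 mm across, 27 mm tall with its knob, 35 g.
- lid2_centre (a point): Centre (half-way up) of one of four alike loose white porcelain lids lying in the tray: 42 mm across, 27 mm tall with its knob, 35 g.
- lid3_centre (a point): Centre (half-way up) of one of four alike loose white porcelain lids lying in the tray: 42 mm across, 27 mm tall with its knob, 35 g.
- lid4_centre (a point): Centre (half-way up) of one of four alike loose white porcelain lids lying in the tray: 42 mm across, 27 mm tall with its knob, 35 g.
- bowl: Bystander: white porcelain bowl, 120 mm across, 55 mm tall; origin at the centre of its underside.
- stapler: Bystander: grey stapler, 125 mm long (x), 36 mm wide, about 50 mm tall; origin at the centre of its underside.
- jar: Bystander: glass jar with a steel cap, 70 mm across, 90 mm tall; origin at the centre of its underside.

How it is judged:
On the way, in this order (a step that is already met when the one before it is completed fails the run):
1. the top drawer is pulled well open (more than 120 mm) (value of joint unit_drawer0 above 0.12 m), for 0.2 s.
2. the tray stands flat on the floor of the open drawer, let go of, with all four lids in it (value of joint unit_drawer0 above 0.08 m and contact force between the fingers and tray below 0.05 N and contact force between tray and unit_drawer0 above 1 N and z of tray_bar in the frame of drawer_floor between 0.049 and 0.065 m and x of tray_bar in the frame of drawer_floor between -0.06 and 0.06 m and y of tray_bar in the frame of drawer_floor between -0.085 and 0.085 m and angle between tray_bar's own z axis and vertical below 0.06 rad and x of lid1_centre in the frame of tray_bar between -0.058 and 0.058 m and y of lid1_centre in the frame of tray_bar between -0.078 and 0.078 m and z of lid1_centre in the frame of tray_bar between -0.06 and -0.015 m and x of lid2_centre in the frame of tray_bar between -0.058 and 0.058 m and y of lid2_centre in the frame of tray_bar between -0.078 and 0.078 m and z of lid2_centre in the frame of tray_bar between -0.06 and -0.015 m and x of lid3_centre in the frame of tray_bar between -0.058 and 0.058 m and y of lid3_centre in the frame of tray_bar between -0.078 and 0.078 m and z of lid3_centre in the frame of tray_bar between -0.06 and -0.015 m and x of lid4_centre in the frame of tray_bar between -0.058 and 0.058 m and y of lid4_centre in the frame of tray_bar between -0.078 and 0.078 m and z of lid4_centre in the frame of tray_bar between -0.06 and -0.015 m), for 0.2 s.
At the end, for the whole second after the job is handed in: The top drawer is fully home (within 8 mm of shut) with the tray standing flat on its floor (tilt under 3.4 degrees, at rest), all four lids inside the tray's walls; the bottom drawer is shut (within 10 mm) and bowl, stapler and jar are within 30 mm of where they started (value of joint unit_drawer0 below 0.008 m and z of tray_bar in the frame of drawer_floor between 0.049 and 0.065 m and x of tray_bar in the frame of drawer_floor between -0.06 and 0.06 m and y of tray_bar in the frame of drawer_floor between -0.085 and 0.085 m and angle between tray_bar's own z axis and vertical below 0.06 rad and x of lid1_centre in the frame of tray_bar between -0.058 and 0.058 m and y of lid1_centre in the frame of tray_bar between -0.078 and 0.078 m and z of lid1_centre in the frame of tray_bar between -0.06 and -0.015 m and x of lid2_centre in the frame of tray_bar between -0.058 and 0.058 m and y of lid2_centre in the frame of tray_bar between -0.078 and 0.078 m and z of lid2_centre in the frame of tray_bar between -0.06 and -0.015 m and x of lid3_centre in the frame of tray_bar between -0.058 and 0.058 m and y of lid3_centre in the frame of tray_bar between -0.078 and 0.078 m and z of lid3_centre in the frame of tray_bar between -0.06 and -0.015 m and x of lid4_centre in the frame of tray_bar between -0.058 and 0.058 m and y of lid4_centre in the frame of tray_bar between -0.078 and 0.078 m and z of lid4_centre in the frame of tray_bar between -0.06 and -0.015 m and linear speed of tray below 0.02 m/s and value of joint unit_drawer1 below 0.01 m and distance of each of bowl, stapler, jar from where it was at the start of the episode below 0.03 m); the robot touches nothing.
It fails at once if the tray is tipped more than 20 degrees (angle between tray_bar's own z axis and vertical above 0.35 rad).
It fails at once if a lid leaves the tray (distance between any of lid1_centre, lid2_centre, lid3_centre, lid4_centre and tray_bar above 0.115 m).
It fails at once if the tray is dropped (falls freely faster than 0.5 m/s, about 13 mm) (contact force between the fingers and tray below 0.01 N and contact force between tray and unit_drawer0 below 0.01 N and linear speed of tray above 0.5 m/s).
It fails at once if the bowl, stapler or jar is moved more than 30 mm (distance of any of bowl, stapler, jar from where it was at the start of the episode above 0.03 m).
It fails at once if the bottom drawer is pulled open more than 20 mm (value of joint unit_drawer1 above 0.02 m).
It also fails if it takes over 72 s, if anything falls off the work surface, if the arm or the gripper's body presses on something with over 40 N, if the wrist force passes 120 N, or if a joint passes its speed limit or range.

ROBOT

A 6-joint arm with a two-finger parallel gripper is mounted at the origin on the work surface. World frame = base frame: x ahead of the robot, y to its left, z up, the work surface at z = 0. Lengths are in m, angles in rad, forces in N, time in s.
With the tool pointing down it reaches from about 0.325 to 0.775 m from the base axis. Payload 5.5 kg.
Tool frame: the origin (TCP) lies on the centre line of the jaws, within the pads' length; the fingertips stand 14 mm ahead of it and the grasp point (between the pads) lies 5 mm behind it; z points along the fingers, y is the line along which they close (so a half turn about z gives the same grasp; the last joint's range is limited). The gripper opens to 88 mm and grips with 3 to 60 N. Pads are 20 mm wide; open, the fingers measure 115 mm over their backs; the gripper's body (75 mm by 178 mm) begins 61 mm behind the grasp point.
Start: joints at [1.264, 0.091, 1.231, -0, 1.82, -0.057], TCP at [0.148, 0.581, 0.237] pointing down, gripper open.
Joint ranges: [-2.87, 2.87], [-0.86, 2.18], [0.17, 2.46], [-1.51, 4.65], [0.06, 2.69], [-2.65, 2.65]. Speed limits (rad/s): [2.57, 2.57, 3.01, 3.14, 3.14, 3.14].

INTERFACE

Orientations are given as [roll, pitch, yaw] about the fixed x, y, z axes, in that order (R = Rz(yaw) Ry(pitch) Rx(roll)).
In Python, from plant import manip, cams gives the robot as it stands. The module is installed in compiled form; this text tells all that it offers.
- The arm moves only by the tool move_arm, never from a script. Its argument "rows" is a list of rows, each an object of numbers: "tx", "ty", "tz": the shift along the tool's x, y, z in cm; "turn": the turn about the tool's z in units of 10 degrees (1.0 is 10 degrees). A call has 1 to 10 rows; each row shifts and turns the commanded pose from where the row before left it, along the tool's axes as they then stand; what a row does not reach is not made up. A row lasts 1/8 s, in which the tool goes at most 62.5 mm and 10.7 degrees, less where a joint would pass 70% of its speed; a pose out of reach is approached as far as the arm can. A call is refused whole if a number of a shift passes 6.25 or a number of a turn 1, either way. A call with a gripper value outside its range is refused whole. "gripper" is the opening, from -1 (shut) to 1 (fully open), set as the call begins (left out, the last holds). The fingers move at their own pace and stop on an object; "squeeze" is the grip in N (left out, the last holds). Time passes only in rows, so rows that do not move let the fingers close. It gives the time, the measured TCP pose, the force, the opening and the grip force at its end, in the units of the state.
- manip.get_state(): the state, without advancing time (a new reading comes with each control period).
- cams.grab_frame(name): name is "scene" or "top" or "wrist"; returns a dict with "image" (400x640x3 uint8, red, green, blue), "fx", "fy", "cx", "cy" (pixels), "rvec" (rotation vector, rad) and "tvec" (3), from world to camera coordinates, as OpenCV has them; the wrist camera has in their place "hand_eye" (4x4, takes a point from camera to tool coordinates, whose origin is the TCP and whose axes are the flange's). Camera axes: x right, y down, z forward; pixel columns grow to the right and rows downward; lengths in m; the calibration is good to about 2 mm. A picture is of the moment at which its call begins: read the wrist's pose just before it. There is no depth.
- manip.close_job(): hands the job in; it is judged then, once.
The state is a dict: "clock": time; "joint_positions": joint angles; "qd": joint speeds; "joint_efforts": joint torques, N m; "ee_pos": TCP position; "tool_rot": TCP orientation; "ft_force": force on the tool from outside, world axes, zero at the start; "moment": the same for the moment, N m; "finger_gap": finger opening in m; "finger_force": force on a finger pad.
Only numpy, scipy, OpenCV 4.12 (cv2) and the standard library are available. Lean on these libraries where they do the work, as an engineer would, in place of code of your own. Each camera call takes 0.05 s, during which the arm holds its last target. There are 200 camera calls.

## Working session

There is one attempt and no reset: what is moved stays moved. The work goes in short steps, Python scripts to look and compute and a tool call to move; the robot and the scene stay as the last step left them, time stands still between calls to the robot, and variables do not carry over. Pictures are saved under pics/ and viewed, at most 13 in all, crops included, and the job is handed in when it is done.

Besides the shell and the picture viewer there is one more tool, called after "Call:" as name([rows], argument=value, ...), one row to a line, values as JSON. move_arm: Moves the arm, as the interface text tells. Its arguments: {"type":"object","properties":{"rows":{"type":"array","items":{"type":"object","properties":{"tx":{"type":"number"},"ty":{"type":"number"},"tz":{"type":"number"},"turn":{"type":"number"}}}},"gripper":{"type":"number"},"squeeze":{"type":"number"}},"required":["rows"]}

```bash
mkdir -p pics
cat > h.py <<'E'
import numpy as np, cv2
from plant import manip, cams
from scipy.spatial.transform import Rotation as R
def grab(n):
    s=manip.get_state(); f=cams.grab_frame(n)
    if n=="wrist":
        T=np.eye(4);T[:3,:3]=R.from_euler('xyz',s['tool_rot']).as_matrix();T[:3,3]=s['ee_pos']
        C=T@np.array(f['hand_eye'])
    else:
        r=cv2.Rodrigues(np.array(f['rvec'],float))[0];C=np.eye(4);C[:3,:3]=r.T;C[:3,3]=-r.T@np.array(f['tvec']).ravel()
    return f,C
def ray(f,C,u,v):
    d=C[:3,:3]@np.array([(u-f['cx'])/f['fx'],(v-f['cy'])/f['fy'],1]);return C[:3,3],d/np.linalg.norm(d)
def onz(f,C,u,v,z):
    o,d=ray(f,C,u,v);return o+d*(z-o[2])/d[2]
def tri(a,b):
    A=np.zeros((3,3));B=np.zeros(3)
    for o,d in(a,b):
        P=np.eye(3)-np.outer(d,d);A+=P;B+=P@o
    p=np.linalg.solve(A,B);return p,[round(1e3*float(np.linalg.norm((np.eye(3)-np.outer(d,d))@(p-o))),1) for o,d in(a,b)]
def save(f,name): cv2.imwrite('pics/'+name,cv2.cvtColor(f['image'],cv2.COLOR_RGB2BGR))
E
python3 - <<'E'
from h import *
import pickle
D={}
for n in("scene","top","wrist"):
    f,C=grab(n);save(f,n+'0.png');D[n]=(f,C);print(n,C[:3,3].round(3),C[:3,2].round(2),f['fx'])
pickle.dump(D,open('d0.pkl','wb'));print(manip.get_state())
E
```

```text
scene [1.267 0.64  0.957] [-0.54 -0.46 -0.71] 391.54842954638224
top [0.408 0.112 1.264] [ 0.17 -0.02 -0.99] 440.01494110337933
wrist [0.077 0.6   0.384] [ 0.26 -0.07 -0.96] 287.60345999090237
{'clock': 0.15, 'joint_positions': array([ 1.26424057e+00,  9.16780991e-02,  1.23158683e+00, -5.53713794e-06,
        1.81975655e+00, -5.66973730e-02]), 'qd': array([ 0.0004492 , -0.00301508, -0.0025889 , -0.00057272,  0.00331942,
       -0.00125005]), 'joint_efforts': array([ 1.28254043e-03, -4.47048569e+01, -4.06907237e+01,  6.98747300e-02,
        2.74195138e-02, -1.07937085e-04]), 'ee_pos': array([0.14830614, 0.58119153, 0.23578394]), 'tool_rot': array([-3.14016582e+00, -7.56072399e-05,  2.89173286e+00]), 'ft_force': array([-0.10966631, -0.47315866,  0.11496811]), 'moment': array([ 0.00455479,  0.01497599, -0.00575454]), 'finger_force': 0.0, 'finger_gap': 0.08791316075451776}
```

View pics/scene0.png

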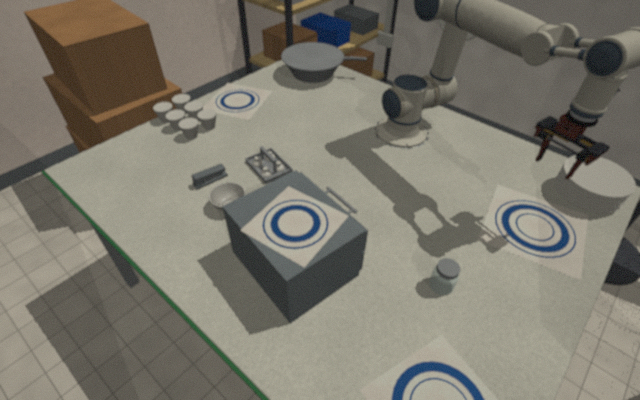

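View pics/top0.png

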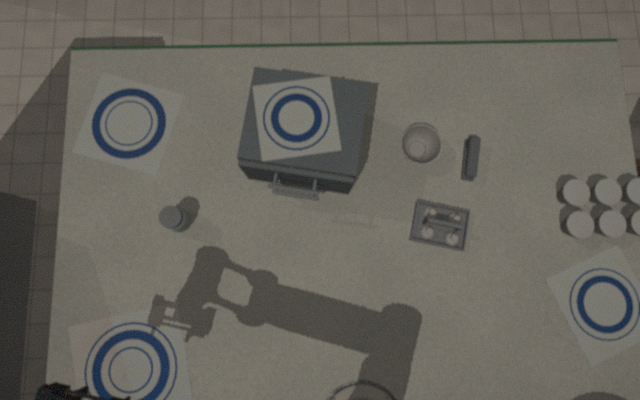

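The scene view shows the unit in the middle (handle around (340,200)), the tray at (268,163), stapler (208,175), bowl (228,195) and jar (447,270). In the top view the handle is at about (297,187), the tray at (440,225), bowl (421,142), stapler (471,157) and jar (173,217). I'll zoom in next.

Run:
```python
from h import *
import pickle
D=pickle.load(open('d0.pkl','rb'))
def crop(n,x,y,w,h,k):
    im=cv2.cvtColor(D[n][0]['image'],cv2.COLOR_RGB2BGR)[y:y+h,x:x+w];im=cv2.convertScaleAbs(im,alpha=1.6);return cv2.resize(im,None,fx=k,fy=k,interpolation=cv2.INTER_CUBIC)
a=crop('top',230,60,160,150,2.5);b=crop('top',400,190,80,75,5)
c=crop('scene',220,170,160,75,2.5);d=crop('scene',235,140,64,30,6.25)
c2=cv2.resize(c,(400,188));d2=cv2.resize(d,(400,188))
cv2.imwrite('pics/c0.png',np.vstack([np.hstack([a,b]),np.hstack([c2,d2])]))
```

```text
(no output)
```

View pics/c0.png

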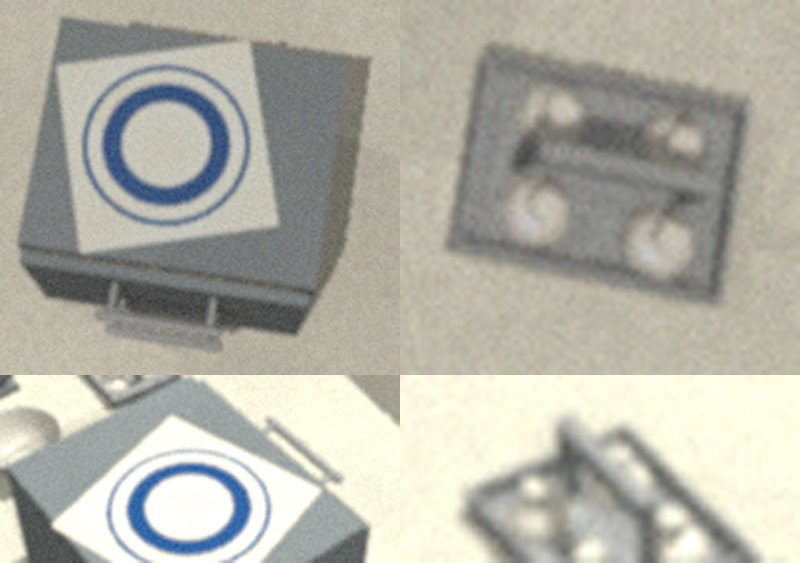

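The crop gives the pixels I need. In the top view the unit's top corners are (254,67), (378,83), (354,177) and (239,159), and the upper handle bar runs (269,185)–(325,192). The tray rim corners are (417,199), (469,210), (463,250) and (410,239), with the bar at (427,220)–(462,227). In the scene view the handle runs (326,190)–(356,212) and the tray bar (262,148)–(276,162).

Run:
```python
from h import *
import pickle
D=pickle.load(open('d0.pkl','rb'))
t=D['top'];s=D['scene'];n=np.linalg.norm
def q(name,pts,z):
    P=np.array([onz(*t,*p,z) for p in pts]);print(name,P[:,:2].round(3).tolist(),'sides',[round(float(n(P[i]-P[i-1])),3) for i in range(len(P))],'c',P.mean(0).round(3));return P
P=q('unit',[(254,67.2),(378,83.2),(354,176.8),(238.8,158.8)],.2)
e=P[1]-P[0];f=P[2]-P[3];e=e/n(e)+f/n(f);print('side yaw',np.degrees(np.arctan2(e[1],e[0]))+90)
B=q('handle',[(268.8,184.8),(325,192)],.162)
B=q('lowhandle',[(272,192),(319,198)],.062)
T=q('tray',[(417,199),(469.4,209.6),(463.4,249.6),(410,239.4)],.018)
b=q('bar',[(427,220),(462,227)],.066)
for a,c in [((268.8,184.8),(356,212)),((325,192),(326,190)),((297,188.5),(341,201))]: print('H',tri(ray(*t,*a),ray(*s,*c)))
for a,c in [((427,220),(275.8,162.4)),((462,227),(262.2,148))]: print('bar',tri(ray(*t,*a),ray(*s,*c)))
```

```text
unit [[0.934, 0.262], [0.884, -0.057], [0.639, 0.014], [0.691, 0.299]] sides [0.245, 0.322, 0.255, 0.289] c [0.787 0.129 0.2  ]
side yaw -9.567166589986343
handle [[0.631, 0.229], [0.609, 0.086]] sides [0.144, 0.144] c [0.62  0.157 0.162]
lowhandle [[0.631, 0.23], [0.611, 0.1]] sides [0.131, 0.131] c [0.621 0.165 0.062]
tray [[0.61, -0.182], [0.575, -0.331], [0.462, -0.305], [0.494, -0.155]] sides [0.119, 0.153, 0.117, 0.153] c [ 0.535 -0.243  0.018]
bar [[0.543, -0.195], [0.521, -0.29]] sides [0.097, 0.097] c [ 0.532 -0.242  0.066]
H (array([0.63029969, 0.2286016 , 0.1650641 ]), [0.5, 0.5])
H (array([0.60796864, 0.09126874, 0.14850438]), [7.0, 7.0])
H (array([0.61881602, 0.16089188, 0.15552379]), [4.5, 4.5])
bar (array([ 0.54218695, -0.19488077,  0.05669589]), [2.8, 2.8])
bar (array([ 0.52026533, -0.28945573,  0.06047709]), [2.7, 2.7])
```

Call:
move_arm([
  {"turn": 0.95, "tz": -0.5},
  {"turn": 0.95, "tz": -0.5},
  {"turn": 0.95, "tz": -0.5},
  {"turn": 0.95, "tz": -0.5},
  {"turn": 0.95, "tz": -0.5},
  {"turn": 0.95, "tz": -0.5},
  {"turn": 0.95, "tz": -0.5},
  {"turn": 0.95, "tz": -0.5},
  {"turn": 0.9, "tz": -0.5},
], gripper=-0.4)

```text
invalid input at $.rows[0]: expected keys tx, ty, tz, turn
```

```bash
cat >> h.py <<'E'
def rel(p,yaw=None):
    s=manip.get_state();M=R.from_euler('xyz',s['tool_rot']).as_matrix()
    psi=np.degrees(s['tool_rot'][2]);t=M.T@(np.array(p)-s['ee_pos'])*100
    print('t',s['clock'].__round__(2),'at',s['ee_pos'].round(4),'rot',np.degrees(s['tool_rot']).round(1),'F',s['ft_force'].round(1),'gap',round(s['finger_gap'],4),'pad',round(s['finger_force'],1))
    print('shift cm',t.round(2),'turn',None if yaw is None else round(-(yaw+90-psi)/10,3))
E
python3 - <<'E'
from h import *
rel([.60,.16,.28],-9.5)
E
```

```text
t 0.15 at [0.1483 0.5812 0.2358] rot [-179.9   -0.   165.7] F [-0.1 -0.5  0.1] gap 0.0879 pad 0.0
shift cm [-54.18 -29.65  -4.38] turn 8.518
```

Call:
move_arm([
  {"tx": 0, "ty": 0, "turn": 0.95, "tz": -0.5},
  {"tx": 0, "ty": 0, "turn": 0.95, "tz": -0.5},
  {"tx": 0, "ty": 0, "turn": 0.95, "tz": -0.5},
  {"tx": 0, "ty": 0, "turn": 0.95, "tz": -0.5},
  {"tx": 0, "ty": 0, "turn": 0.95, "tz": -0.5},
  {"tx": 0, "ty": 0, "turn": 0.95, "tz": -0.5},
  {"tx": 0, "ty": 0, "turn": 0.95, "tz": -0.5},
  {"tx": 0, "ty": 0, "turn": 0.95, "tz": -0.5},
  {"tx": 0, "ty": 0, "turn": 0.9, "tz": -0.5},
], gripper=-0.4)

```text
clock: 1.27
ee_pos: [0.1483, 0.5813, 0.2813]
tool_rot: [-3.141, 0.001, 1.403]
ft_force: [0.8, -0.1, -0.5]
finger_gap: 0.0264
finger_force: 0.0
```

Run:
```python
from h import *
rel([.60,.16,.28],-9.5)
```

```text
t 1.27 at [0.1483 0.5813 0.2813] rot [-180.     0.    80.4] F [ 0.8 -0.1 -0.5] gap 0.0264 pad 0.0
shift cm [-33.99  51.57   0.16] turn -0.011
```

Call:
move_arm([
  {"tx": -3.4, "ty": 4.9, "tz": 0, "turn": 0},
  {"tx": -3.4, "ty": 4.9, "tz": 0, "turn": 0},
  {"tx": -3.4, "ty": 4.9, "tz": 0, "turn": 0},
  {"tx": -3.4, "ty": 4.9, "tz": 0, "turn": 0},
  {"tx": -3.4, "ty": 4.9, "tz": 0, "turn": 0},
  {"tx": -3.4, "ty": 4.9, "tz": 0, "turn": 0},
  {"tx": -3.4, "ty": 4.9, "tz": 0, "turn": 0},
  {"tx": -3.4, "ty": 4.9, "tz": 0, "turn": 0},
  {"tx": -3.4, "ty": 4.9, "tz": 0, "turn": 0},
  {"tx": 0, "ty": 0, "tz": 0, "turn": 0},
])

```text
clock: 2.52
ee_pos: [0.536, 0.2048, 0.28]
tool_rot: [-3.14, 0.002, 1.403]
ft_force: [-0.0, 0.2, -0.2]
finger_gap: 0.0263
finger_force: 0.0
```

Run:
```python
from h import *
import pickle
rel([.60,.16,.28],-9.5)
f,C=grab('wrist');pickle.dump((f,C),open('w1.pkl','wb'));save(f,'w1.png');print(C[:3,3],C[:3,2])
```

```text
t 2.52 at [0.536  0.2048 0.28  ] rot [-1.799e+02  1.000e-01  8.040e+01] F [-0.   0.2 -0.2] gap 0.0263 pad 0.0
shift cm [-3.35  7.06 -0.01] turn -0.014
[0.54805635 0.27804899 0.42786266] [-0.0464697  -0.26508145 -0.9631056 ]
```

View pics/w1.png

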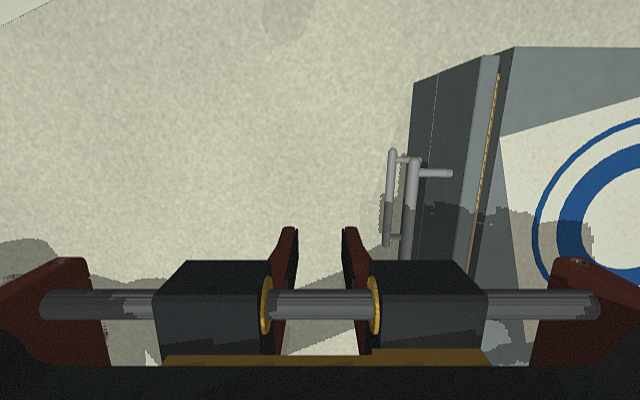

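The wrist view shows the upper handle as the right-hand bar, with its far (-y) end at (413,160), and the lower handle to its left at (391,152). The drawer front's top edge lies around x = 490–495 near the unit's top edge, slightly ajar.

Run:
```python
from h import *
import pickle
f,C=pickle.load(open('w1.pkl','rb'));D=pickle.load(open('d0.pkl','rb'));s=D['scene'];t=D['top']
a=onz(f,C,413,160,.162);b=onz(f,C,410.5,210,.162);print('bar far end',a,'on bar',b,'yaw',np.degrees(np.arctan2(-(b-a)[0],(b-a)[1])))
print('tri end', tri(ray(f,C,413,160),ray(*s,326,190)))
print('low end', onz(f,C,391,152,.062))
print('unit top front edge',onz(f,C,514,47,.2),onz(f,C,472,270,.2))
print('front top edge',onz(f,C,485,56,.188),onz(f,C,462,230,.188))
```

```text
bar far end [0.62671047 0.22735131 0.162     ] on bar [0.62043051 0.17921743 0.162     ] yaw 172.56668541278364
tri end (array([0.63917016, 0.18675168, 0.1998097 ]), [51.1, 51.1])
low end [0.62972815 0.22300983 0.062     ]
unit top front edge [0.69323653 0.30358294 0.2       ] [0.65900398 0.12874001 0.2       ]
front top edge [0.67926314 0.30231218 0.188     ] [0.65708685 0.16253446 0.188     ]
```

Run:
```python
from h import *
rel([.6185,.169,.157],-9.5)
```

```text
t 2.58 at [0.5348 0.2066 0.2805] rot [-179.9    0.    80.5] F [0.5 0.2 0.1] gap 0.0265 pad 0.0
shift cm [-2.32  8.9  12.34] turn -0.001
```

Call:
move_arm([
  {"tx": -1.15, "ty": 4.45, "tz": 1.5, "turn": 0},
  {"tx": -1.15, "ty": 4.45, "tz": 1.5, "turn": 0},
  {"tx": 0, "ty": 0, "tz": 1.5, "turn": 0},
  {"tx": 0, "ty": 0, "tz": 0, "turn": 0},
  {"tx": 0, "ty": 0, "tz": 0, "turn": 0},
])

```text
clock: 3.2
ee_pos: [0.6172, 0.1723, 0.2382]
tool_rot: [3.14, -0.001, 1.41]
ft_force: [0.3, 0.0, 0.7]
finger_gap: 0.0263
finger_force: 0.0
```

Run:
```python
from h import *
import pickle
rel([.6185,.169,.157],-9.5)
f,C=grab('wrist');pickle.dump((f,C),open('w2.pkl','wb'));save(f,'w2.png')
```

```text
t 3.2 at [0.6172 0.1723 0.2382] rot [ 1.799e+02 -1.000e-01  8.080e+01] F [0.3 0.  0.7] gap 0.0263 pad 0.0
shift cm [-0.31  0.17  8.12] turn 0.029
```

View pics/w2.png

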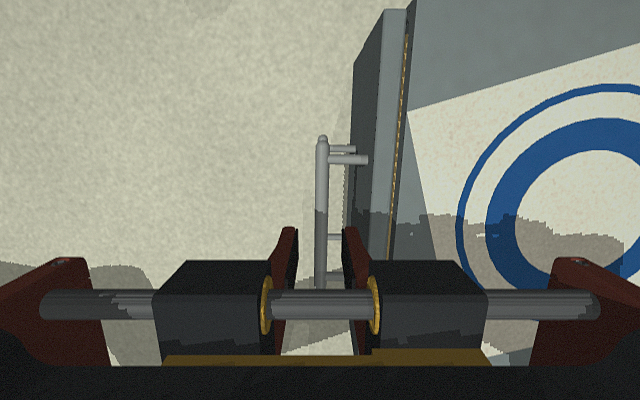

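The upper bar, at column 321, is centred between the fingers (297 and 345) and runs parallel to them, so I'll descend and grip it.

Call:
move_arm([
  {"tx": 0, "ty": 0, "tz": 2.5, "turn": 0},
  {"tx": 0, "ty": 0, "tz": 2.5, "turn": 0},
  {"tx": 0, "ty": 0, "tz": 2.0, "turn": 0},
  {"tx": 0, "ty": 0, "tz": 1.0, "turn": 0},
  {"tx": 0, "ty": 0, "tz": 0, "turn": 0},
])

```text
clock: 3.88
ee_pos: [0.6178, 0.171, 0.1564]
tool_rot: [-3.141, 0.0, 1.408]
ft_force: [-0.5, 0.1, -0.3]
finger_gap: 0.0266
finger_force: 0.0
```

Call:
move_arm([
  {"tx": 0, "ty": 0, "tz": 0, "turn": 0},
  {"tx": 0, "ty": 0, "tz": 0, "turn": 0},
  {"tx": 0, "ty": 0, "tz": 0, "turn": 0},
], gripper=-1, squeeze=20)

```text
clock: 4.25
ee_pos: [0.6185, 0.1711, 0.1579]
tool_rot: [3.14, -0.001, 1.408]
ft_force: [-0.0, 0.2, 2.9]
finger_gap: 0.0107
finger_force: 20.0
```

Call:
move_arm([
  {"tx": 0, "ty": -1, "tz": 0, "turn": 0},
  {"tx": 0, "ty": -2, "tz": 0, "turn": 0},
  {"tx": 0, "ty": -2, "tz": 0, "turn": 0},
  {"tx": 0, "ty": -2, "tz": 0, "turn": 0},
  {"tx": 0, "ty": -2, "tz": 0, "turn": 0},
  {"tx": 0, "ty": -2, "tz": 0, "turn": 0},
  {"tx": 0, "ty": -2, "tz": 0, "turn": 0},
  {"tx": 0, "ty": -1.5, "tz": 0, "turn": 0},
  {"tx": 0, "ty": -1, "tz": 0, "turn": 0},
  {"tx": 0, "ty": 0, "tz": 0, "turn": 0},
])

```text
clock: 5.5
ee_pos: [0.4643, 0.1986, 0.1579]
tool_rot: [3.14, -0.006, 1.411]
ft_force: [0.1, 8.9, 4.4]
finger_gap: 0.0106
finger_force: 20.0
```

Call:
move_arm([
  {"tx": 0, "ty": 0, "tz": 0, "turn": 0},
  {"tx": 0, "ty": 0, "tz": 0, "turn": 0},
  {"tx": 0, "ty": 0, "tz": -3, "turn": 0},
  {"tx": 0, "ty": 0, "tz": -5, "turn": 0},
  {"tx": 0, "ty": 0, "tz": -5, "turn": 0},
  {"tx": 0, "ty": 0, "tz": 0, "turn": 0},
], gripper=-0.4)

```text
clock: 6.25
ee_pos: [0.4661, 0.196, 0.2913]
tool_rot: [3.135, -0.003, 1.408]
ft_force: [-1.1, -0.5, 0.3]
finger_gap: 0.0261
finger_force: 0.0
```

Run:
```python
from h import *
import pickle
rel([.533,-.2425,.25],-13)
t=grab('top');w=grab('wrist');s=grab('scene');pickle.dump((t,w,s),open('d2.pkl','wb'))
b=lambda f:cv2.cvtColor(f['image'],cv2.COLOR_RGB2BGR)
a=cv2.resize(b(t[0])[60:240,220:400],(400,400),interpolation=cv2.INTER_CUBIC)
c=cv2.resize(b(s[0])[130:290,200:380],(400,356),interpolation=cv2.INTER_CUBIC)
c=cv2.copyMakeBorder(c,0,44,0,0,cv2.BORDER_CONSTANT)
cv2.imwrite('pics/c2.png',cv2.convertScaleAbs(np.hstack([a,c]),alpha=1.5));save(w[0],'w3.png')
```

```text
t 6.25 at [0.4661 0.196  0.2913] rot [179.6  -0.2  80.7] F [-1.1 -0.5  0.3] gap 0.0261 pad 0.0
shift cm [-42.2   13.69   4.08] turn 0.365
```

View pics/c2.png

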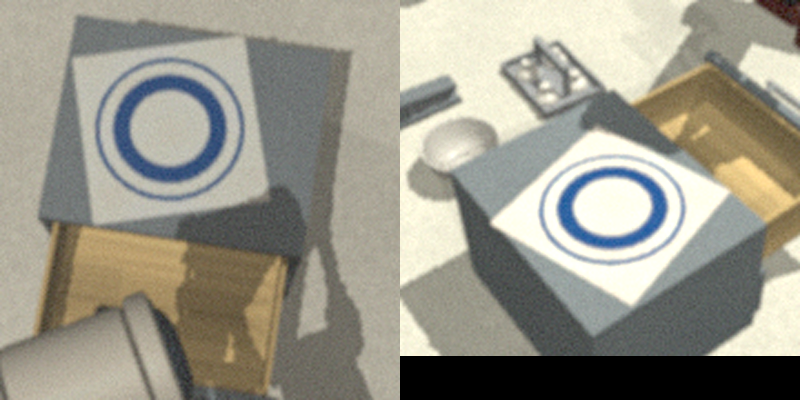

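View pics/w3.png

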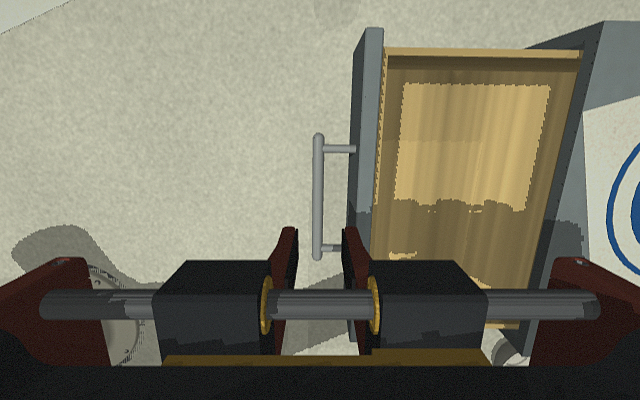

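The drawer is open. In the wrist view the handle ends are (318,138) and (318,255), the front's inner top corner is (384,55), the +y wall's inner edge runs (384,57)–(582,57), and the unit's top edge starts at (603,22).

Run:
```python
from h import *
import pickle
t,w,s=pickle.load(open('d2.pkl','rb'))
a=onz(*w,318,138,.162);b=onz(*w,318,255,.162);d=a-b
print('handle ends',a,b,'len',np.linalg.norm(d),'yaw',np.degrees(np.arctan2(-d[0],d[1])),'c',(a+b)/2)
for n,u,v,z in [('front outer top',364,28,.188),('front inner top corner',383,50,.188),('front inner lower',370,235,.188),('wall+y inner far',582,52,.179),('wall+y inner near',386,57,.179),('unit edge',603,22,.2),('unit edge2',586,75,.2)]: print(n,onz(*w,u,v,z))
# top view
o=lambda x,y:(220+x*.45,60+y*.45)
for n,x,y,z in [('unit corner+y',40,217,.2),('unit corner-y',292,258,.2),('wall-y inner top at unit',281,262,.179),('wall-y inner top front',266,385,.179),('wall+y inner top',60,228,.179)]: print('top',n,onz(*t,*o(x,y),z))
```

```text
handle ends [0.47336157 0.25254041 0.162     ] [0.4538535  0.13419114 0.162     ] len 0.11994629807821704 yaw -9.36016553843009 c [0.46360754 0.19336578 0.162     ]
front outer top [0.52212252 0.33027582 0.188     ]
front inner top corner [0.53498305 0.31260423 0.188     ]
front inner lower [0.50696231 0.15918715 0.188     ]
wall+y inner far [0.6972453  0.28661466 0.179     ]
wall+y inner near [0.53898474 0.30861818 0.179     ]
unit edge [0.69285035 0.30314665 0.2       ]
unit edge2 [0.6835282  0.26828479 0.2       ]
top unit corner+y [0.69390233 0.30069158 0.2       ]
top unit corner-y [0.6410876  0.02023975 0.2       ]
top wall-y inner top at unit [0.64131257 0.03109507 0.179     ]
top wall-y inner top front [0.50202762 0.05240898 0.179     ]
top wall+y inner top [0.68617526 0.28159921 0.179     ]
```

Call:
move_arm([
  {"tx": -5.25, "ty": 1.7, "tz": 0, "turn": 0},
  {"tx": -5.25, "ty": 1.7, "tz": 1, "turn": 0},
  {"tx": -5.25, "ty": 1.7, "tz": 2, "turn": 0},
  {"tx": -5.25, "ty": 1.7, "tz": 2, "turn": 0},
  {"tx": -5.25, "ty": 1.7, "tz": 2, "turn": 0},
  {"tx": -5.25, "ty": 1.7, "tz": 2, "turn": 0},
  {"tx": -5.25, "ty": 1.7, "tz": 2, "turn": 0},
  {"tx": -5.25, "ty": 1.7, "tz": 1, "turn": 0},
  {"tx": 0, "ty": 0, "tz": 0, "turn": 0.36},
  {"tx": 0, "ty": 0, "tz": 0, "turn": 0},
], gripper=0)

```text
clock: 7.65
ee_pos: [0.5302, -0.2406, 0.1638]
tool_rot: [-3.137, -0.001, 1.345]
ft_force: [0.3, 1.3, 0.1]
finger_gap: 0.0437
finger_force: 0.0
```

Run:
```python
from h import *
import pickle
rel([.533,-.2425,.053],-13)
w=grab('wrist');pickle.dump(w,open('w4.pkl','wb'));save(w[0],'w4.png')
```

```text
t 7.65 at [ 0.5302 -0.2406  0.1638] rot [-1.797e+02 -1.000e-01  7.700e+01] F [0.3 1.3 0.1] gap 0.0437 pad 0.0
shift cm [-0.14  0.36 11.08] turn 0.004
```

View pics/w4.png

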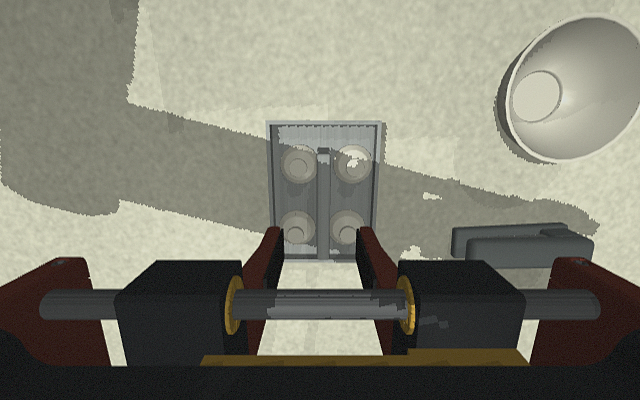

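The wrist view shows the bar from (323,150) to (323,258), midway between the fingers and parallel to them, with all four lids in the tray.

Run:
```python
from h import *
import pickle
w=pickle.load(open('w4.pkl','rb'));t=pickle.load(open('d2.pkl','rb'))[0]
a=onz(*w,323,149,.066);b=onz(*w,323,258,.066);d=a-b;c=(a+b)/2
print(a,b,c,np.linalg.norm(d),np.degrees(np.arctan2(-d[0],d[1])))
p=tri(ray(*w,323,149),ray(*t,427,220));print(p)
rel([c[0],c[1],.053],-13)
```

```text
[ 0.54324551 -0.19262746  0.066     ] [ 0.52091429 -0.2916048   0.066     ] [ 0.5320799  -0.24211613  0.066     ] 0.10146525388428908 -12.7141662326074
(array([ 0.54266845, -0.19249464,  0.07300111]), [0.9, 0.9])
t 7.7 at [ 0.5306 -0.2401  0.1647] rot [-1.798e+02 -1.000e-01  7.710e+01] F [-1.2  1.   0.9] gap 0.0439 pad 0.0
shift cm [-0.17  0.23 11.17] turn 0.014
```

Call:
move_arm([
  {"tx": -0.2, "ty": 0.2, "tz": 3, "turn": 0},
  {"tx": 0, "ty": 0, "tz": 3, "turn": 0},
  {"tx": 0, "ty": 0, "tz": 2.5, "turn": 0},
  {"tx": 0, "ty": 0, "tz": 1.5, "turn": 0},
  {"tx": 0, "ty": 0, "tz": 1.0, "turn": 0},
  {"tx": 0, "ty": 0, "tz": 0, "turn": 0},
  {"tx": 0, "ty": 0, "tz": 0, "turn": 0},
])

```text
clock: 8.57
ee_pos: [0.5334, -0.243, 0.0578]
tool_rot: [3.14, 0.0, 1.346]
ft_force: [-0.3, 0.6, 0.9]
finger_gap: 0.0441
finger_force: 0.0
```

Call:
move_arm([
  {"tx": 0, "ty": 0, "tz": 0, "turn": 0},
  {"tx": 0, "ty": 0, "tz": 0, "turn": 0},
  {"tx": 0, "ty": 0, "tz": 0, "turn": 0},
  {"tx": 0, "ty": 0, "tz": 0, "turn": 0},
], gripper=-1, squeeze=40)

```text
clock: 9.07
ee_pos: [0.5328, -0.2429, 0.0568]
tool_rot: [-3.141, 0.0, 1.345]
ft_force: [-0.1, 0.0, 1.0]
finger_gap: 0.0118
finger_force: 40.0
```

Call:
move_arm([
  {"tx": 0, "ty": 0, "tz": -0.3, "turn": 0},
  {"tx": 0, "ty": 0, "tz": -0.8, "turn": 0},
  {"tx": 0, "ty": 0, "tz": -1.5, "turn": 0},
  {"tx": 0, "ty": 0, "tz": -2.5, "turn": 0},
  {"tx": 0, "ty": 0, "tz": -3.5, "turn": 0},
  {"tx": 0, "ty": 0, "tz": -4.0, "turn": 0},
  {"tx": 0, "ty": 0, "tz": -4.0, "turn": 0},
  {"tx": 0, "ty": 0, "tz": -3.2, "turn": 0},
  {"tx": 0, "ty": 0, "tz": -2.2, "turn": 0},
  {"tx": 0, "ty": 0, "tz": -1, "turn": 0},
])

```text
clock: 10.32
ee_pos: [0.5331, -0.2429, 0.2894]
tool_rot: [3.138, 0.001, 1.345]
ft_force: [0.2, 0.6, -5.9]
finger_gap: 0.0119
finger_force: 40.0
```

Run:
```python
from h import *
rel([.588,.172,.29],-9.7)
```

```text
t 10.32 at [ 0.5331 -0.2429  0.2894] rot [1.798e+02 1.000e-01 7.710e+01] F [ 0.2  0.6 -5.9] gap 0.0119 pad 40.0
shift cm [41.67 -3.92 -0.11] turn -0.321
```

Call:
move_arm([
  {"tx": 0.6, "ty": -0.1, "tz": 0, "turn": 0},
  {"tx": 1.4, "ty": -0.2, "tz": 0, "turn": 0},
  {"tx": 2.2, "ty": -0.3, "tz": 0, "turn": 0},
  {"tx": 3, "ty": -0.3, "tz": 0, "turn": 0},
  {"tx": 3.6, "ty": -0.3, "tz": 0, "turn": 0},
  {"tx": 4, "ty": -0.4, "tz": 0, "turn": 0},
  {"tx": 4, "ty": -0.4, "tz": 0, "turn": 0},
  {"tx": 4, "ty": -0.4, "tz": 0, "turn": 0},
  {"tx": 4, "ty": -0.4, "tz": 0, "turn": 0},
  {"tx": 3.6, "ty": -0.3, "tz": 0, "turn": 0},
])

```text
clock: 11.58
ee_pos: [0.5698, 0.0635, 0.2861]
tool_rot: [-3.141, -0.0, 1.347]
ft_force: [0.5, -0.7, -5.6]
finger_gap: 0.0116
finger_force: 40.0
```

Call:
move_arm([
  {"tx": 3.2, "ty": -0.3, "tz": 0, "turn": 0},
  {"tx": 2.8, "ty": -0.3, "tz": 0, "turn": 0},
  {"tx": 2.2, "ty": -0.2, "tz": 0, "turn": 0},
  {"tx": 1.5, "ty": 0, "tz": 0, "turn": 0},
  {"tx": 1.0, "ty": 0, "tz": 0, "turn": 0},
  {"tx": 0.6, "ty": 0, "tz": 0, "turn": 0},
  {"tx": 0, "ty": 0, "tz": 0, "turn": -0.1},
  {"tx": 0, "ty": 0, "tz": 0, "turn": -0.12},
  {"tx": 0, "ty": 0, "tz": 0, "turn": -0.1},
  {"tx": 0, "ty": 0, "tz": 0, "turn": 0},
])

```text
clock: 12.82
ee_pos: [0.5881, 0.172, 0.2867]
tool_rot: [3.141, -0.0, 1.401]
ft_force: [-0.4, 0.3, -6.5]
finger_gap: 0.0118
finger_force: 40.0
```

Run:
```python
from h import *
rel([.588,.172,.168],-9.7)
t=grab('top');s=grab('scene')
b=lambda f:cv2.cvtColor(f['image'],cv2.COLOR_RGB2BGR)
a=cv2.resize(b(t[0])[60:240,220:400],(400,400),interpolation=cv2.INTER_CUBIC)
c=cv2.resize(b(s[0])[110:290,230:410],(400,400),interpolation=cv2.INTER_CUBIC)
cv2.imwrite('pics/c5.png',cv2.convertScaleAbs(np.hstack([a,c]),alpha=1.5))
w=grab('wrist');save(w[0],'w5.png')
```

```text
t 12.82 at [0.5881 0.172  0.2867] rot [180.   -0.   80.3] F [-0.4  0.3 -6.5] gap 0.0118 pad 40.0
shift cm [-0.000e+00 -1.000e-02  1.187e+01] turn -0.002
```

View pics/w5.png

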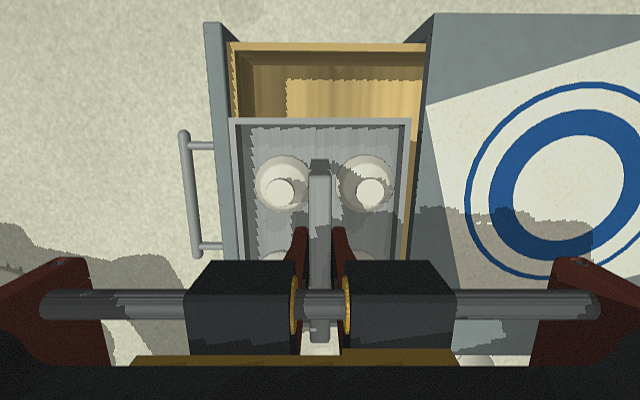

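The wrist view shows the tray held level, with its rim spanning columns 230–408. It sits between the drawer front at about x = 235 and the unit edge at about x = 410–420, so I'll lower it.

Call:
move_arm([
  {"tx": 0, "ty": 0, "tz": 0.5, "turn": 0},
  {"tx": 0, "ty": 0, "tz": 1.2, "turn": 0},
  {"tx": 0, "ty": 0, "tz": 1.8, "turn": 0},
  {"tx": 0, "ty": 0, "tz": 2, "turn": 0},
  {"tx": 0, "ty": 0, "tz": 1.8, "turn": 0},
  {"tx": 0, "ty": 0, "tz": 1.4, "turn": 0},
  {"tx": 0, "ty": 0, "tz": 1, "turn": 0},
  {"tx": 0, "ty": 0, "tz": 0.6, "turn": 0},
  {"tx": 0, "ty": 0, "tz": 0.4, "turn": 0},
  {"tx": 0, "ty": 0, "tz": 0.3, "turn": 0},
])

```text
clock: 14.22
ee_pos: [0.5883, 0.1724, 0.177]
tool_rot: [3.141, -0.0, 1.401]
ft_force: [0.2, 0.1, -5.4]
finger_gap: 0.0116
finger_force: 40.0
```

Call:
move_arm([
  {"tx": 0, "ty": 0, "tz": 0.1, "turn": 0},
  {"tx": 0, "ty": 0, "tz": 0.1, "turn": 0},
  {"tx": 0, "ty": 0, "tz": 0.1, "turn": 0},
  {"tx": 0, "ty": 0, "tz": 0.1, "turn": 0},
  {"tx": 0, "ty": 0, "tz": 0, "turn": 0},
])

```text
clock: 14.85
ee_pos: [0.588, 0.1723, 0.1725]
tool_rot: [-3.141, 0.0, 1.401]
ft_force: [-0.7, 0.2, -5.9]
finger_gap: 0.0119
finger_force: 40.0
```

Call:
move_arm([
  {"tx": 0, "ty": 0, "tz": 0.1, "turn": 0},
  {"tx": 0, "ty": 0, "tz": 0.1, "turn": 0},
  {"tx": 0, "ty": 0, "tz": 0.1, "turn": 0},
  {"tx": 0, "ty": 0, "tz": 0, "turn": 0},
])

```text
clock: 15.35
ee_pos: [0.588, 0.1723, 0.1695]
tool_rot: [-3.141, 0.0, 1.401]
ft_force: [0.5, 0.6, -5.1]
finger_gap: 0.0118
finger_force: 40.0
```

Call:
move_arm([
  {"tx": 0, "ty": 0, "tz": 0.1, "turn": 0},
  {"tx": 0, "ty": 0, "tz": 0.1, "turn": 0},
  {"tx": 0, "ty": 0, "tz": 0, "turn": 0},
])

```text
clock: 15.72
ee_pos: [0.588, 0.1723, 0.1675]
tool_rot: [-3.141, 0.0, 1.401]
ft_force: [0.3, 0.3, -5.5]
finger_gap: 0.0119
finger_force: 40.0
```

Call:
move_arm([
  {"tx": 0, "ty": 0, "tz": 0.1, "turn": 0},
  {"tx": 0, "ty": 0, "tz": 0.1, "turn": 0},
  {"tx": 0, "ty": 0, "tz": 0, "turn": 0},
])

```text
clock: 16.1
ee_pos: [0.5883, 0.1723, 0.1668]
tool_rot: [3.14, -0.0, 1.401]
ft_force: [-2.1, -0.8, 0.2]
finger_gap: 0.0116
finger_force: 40.0
```

The wrist force has dropped to zero, so the drawer floor is carrying the tray. I'll let go and rise.

Call:
move_arm([
  {"tx": 0, "ty": 0, "tz": 0, "turn": 0},
  {"tx": 0, "ty": 0, "tz": 0, "turn": 0},
  {"tx": 0, "ty": 0, "tz": 0, "turn": 0},
  {"tx": 0, "ty": 0, "tz": 0, "turn": 0},
], gripper=-0.3)

```text
clock: 16.6
ee_pos: [0.5881, 0.1724, 0.1657]
tool_rot: [3.141, -0.0, 1.401]
ft_force: [-0.0, 0.6, -0.4]
finger_gap: 0.0304
finger_force: 0.0
```

Call:
move_arm([
  {"tx": 0, "ty": 0, "tz": -1, "turn": 0},
  {"tx": 0, "ty": 0, "tz": -3, "turn": 0},
  {"tx": 0, "ty": 0, "tz": -4, "turn": 0},
  {"tx": 0, "ty": 0, "tz": -4, "turn": 0},
  {"tx": 0, "ty": 0, "tz": 0, "turn": 0},
  {"tx": 0, "ty": 0, "tz": 0, "turn": 0},
])

```text
clock: 17.35
ee_pos: [0.5881, 0.1724, 0.2854]
tool_rot: [-3.141, 0.0, 1.401]
ft_force: [-0.7, 0.1, 0.0]
finger_gap: 0.031
finger_force: 0.0
```

Run:
```python
from h import *
# push point: closed fingers in front of drawer front, beside/behind handle
rel([.440,.197,.29],-9.7)
w=grab('wrist');save(w[0],'w6.png')
```

```text
t 17.35 at [0.5881 0.1724 0.2854] rot [-180.     0.    80.3] F [-0.7  0.1  0. ] gap 0.031 pad 0.0
shift cm [ -0.07 -15.01  -0.46] turn -0.001
```

View pics/w6.png

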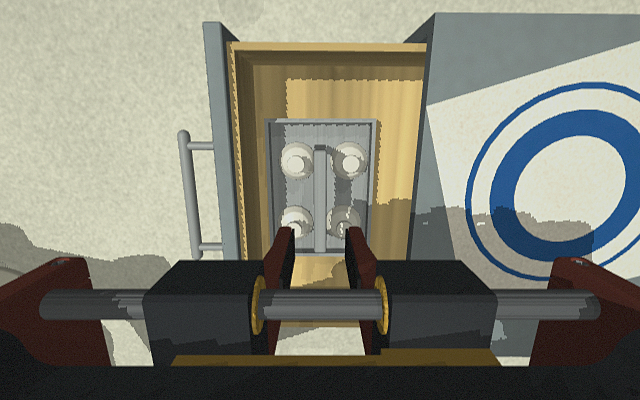

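The tray stands flat in the drawer with all four lids in it, rim corners near (268,120)–(376,255). Next I'll close the fingers, go in front of the handle and push.

Call:
move_arm([
  {"tx": 0, "ty": -4, "tz": 0, "turn": 0},
  {"tx": 0, "ty": -5, "tz": 0, "turn": 0},
  {"tx": 0, "ty": -5, "tz": 0, "turn": 0},
  {"tx": 0, "ty": -3, "tz": 0, "turn": 0},
  {"tx": 0, "ty": 0, "tz": 4, "turn": 0},
  {"tx": 0, "ty": 0, "tz": 4, "turn": 0},
  {"tx": 0, "ty": 0, "tz": 3.5, "turn": 0},
  {"tx": 0, "ty": 0, "tz": 1, "turn": 0},
  {"tx": 0, "ty": 0, "tz": 0, "turn": 0},
  {"tx": 0, "ty": 0, "tz": 0, "turn": 0},
], gripper=-1)

```text
clock: 18.65
ee_pos: [0.4211, 0.2012, 0.1622]
tool_rot: [3.14, -0.001, 1.401]
ft_force: [0.9, -0.3, 0.5]
finger_gap: 0.0
finger_force: 0.0
```

Run:
```python
from h import *
rel([.464-.019*.986,.1934+.019*.168,.158],-9.7)
```

```text
t 18.65 at [0.4211 0.2012 0.1622] rot [ 1.799e+02 -1.000e-01  8.030e+01] F [ 0.9 -0.3  0.5] gap 0.0 pad 0.0
shift cm [-0.05  2.46  0.43] turn -0.002
```

Call:
move_arm([
  {"tx": 0, "ty": 1, "tz": 0.4, "turn": 0},
  {"tx": 0, "ty": 0.7, "tz": 0, "turn": 0},
  {"tx": 0, "ty": 0.5, "tz": 0, "turn": 0},
  {"tx": 0, "ty": 0.4, "tz": 0, "turn": 0},
  {"tx": 0, "ty": 0.6, "tz": 0, "turn": 0},
  {"tx": 0, "ty": 0.9, "tz": 0, "turn": 0},
  {"tx": 0, "ty": 1.2, "tz": 0, "turn": 0},
  {"tx": 0, "ty": 1.5, "tz": 0, "turn": 0},
  {"tx": 0, "ty": 1.5, "tz": 0, "turn": 0},
  {"tx": 0, "ty": 1.5, "tz": 0, "turn": 0},
])

```text
clock: 19.9
ee_pos: [0.5183, 0.1842, 0.1565]
tool_rot: [-3.142, 0.0, 1.401]
ft_force: [-1.3, -0.6, 0.6]
finger_gap: 0.0006
finger_force: 0.8
```

Call:
move_arm([
  {"tx": 0, "ty": 1.5, "tz": 0, "turn": 0},
  {"tx": 0, "ty": 1.5, "tz": 0, "turn": 0},
  {"tx": 0, "ty": 1.3, "tz": 0, "turn": 0},
  {"tx": 0, "ty": 1, "tz": 0, "turn": 0},
  {"tx": 0, "ty": 0.8, "tz": 0, "turn": 0},
  {"tx": 0, "ty": 0.6, "tz": 0, "turn": 0},
  {"tx": 0, "ty": 0.5, "tz": 0, "turn": 0},
  {"tx": 0, "ty": 0.4, "tz": 0, "turn": 0},
  {"tx": 0, "ty": 0, "tz": 0, "turn": 0},
])

```text
clock: 21.02
ee_pos: [0.5924, 0.1717, 0.1568]
tool_rot: [3.141, -0.0, 1.401]
ft_force: [-0.2, -0.2, -1.2]
finger_gap: 0.0003
finger_force: 0.0
```

Call:
move_arm([
  {"tx": 0, "ty": 0.3, "tz": 0, "turn": 0},
  {"tx": 0, "ty": 0.3, "tz": 0, "turn": 0},
  {"tx": 0, "ty": 0.2, "tz": 0, "turn": 0},
  {"tx": 0, "ty": 0, "tz": 0, "turn": 0},
])

```text
clock: 21.52
ee_pos: [0.6002, 0.1703, 0.1567]
tool_rot: [3.141, -0.0, 1.401]
ft_force: [0.2, -0.5, 0.2]
finger_gap: 0.0004
finger_force: 0.0
```

Call:
move_arm([
  {"tx": 0, "ty": 0.2, "tz": 0, "turn": 0},
  {"tx": 0, "ty": 0.2, "tz": 0, "turn": 0},
  {"tx": 0, "ty": 0, "tz": 0, "turn": 0},
])

```text
clock: 21.9
ee_pos: [0.6041, 0.1696, 0.1566]
tool_rot: [3.141, 0.0, 1.401]
ft_force: [-0.1, 0.3, -1.4]
finger_gap: 0.0008
finger_force: 0.0
```

Call:
move_arm([
  {"tx": 0, "ty": 0.2, "tz": 0, "turn": 0},
  {"tx": 0, "ty": 0.2, "tz": 0, "turn": 0},
  {"tx": 0, "ty": 0, "tz": 0, "turn": 0},
])

```text
clock: 22.28
ee_pos: [0.6044, 0.1695, 0.1566]
tool_rot: [-3.133, 0.001, 1.402]
ft_force: [-15.9, 0.1, 5.3]
finger_gap: 0.0005
finger_force: 7.9
```

Call:
move_arm([
  {"tx": 0, "ty": 0.2, "tz": 0, "turn": 0},
  {"tx": 0, "ty": 0.2, "tz": 0, "turn": 0},
  {"tx": 0, "ty": 0, "tz": 0, "turn": 0},
])

```text
clock: 22.65
ee_pos: [0.6045, 0.1695, 0.1566]
tool_rot: [-3.124, 0.003, 1.404]
ft_force: [-32.3, -0.5, 12.2]
finger_gap: 0.0001
finger_force: 16.1
```

It hit a hard stop, so the drawer is home. I'll back off and rise clear.

Call:
move_arm([
  {"tx": 0, "ty": -1, "tz": 0, "turn": 0},
  {"tx": 0, "ty": -3, "tz": 0, "turn": 0},
  {"tx": 0, "ty": -3, "tz": 0, "turn": 0},
  {"tx": 0, "ty": -1, "tz": -3, "turn": 0},
  {"tx": 0, "ty": 0, "tz": -5, "turn": 0},
  {"tx": 0, "ty": 0, "tz": -5, "turn": 0},
  {"tx": 0, "ty": 0, "tz": 0, "turn": 0},
  {"tx": 0, "ty": 0, "tz": 0, "turn": 0},
])

```text
clock: 23.65
ee_pos: [0.533, 0.1817, 0.2859]
tool_rot: [-3.142, 0.0, 1.401]
ft_force: [-0.8, 0.2, -0.2]
finger_gap: 0.0005
finger_force: 0.0
```

Run:
```python
from h import *
import pickle
rel([.5,.2,.28],-9.7)
w=grab('wrist');t=grab('top');s=grab('scene');D=pickle.load(open('d0.pkl','rb'))
b=lambda f:cv2.cvtColor(f['image'],cv2.COLOR_RGB2BGR)
cv2.imwrite('pics/end.png',np.vstack([np.hstack([cv2.resize(b(w[0]),(400,250)),cv2.resize(b(t[0]),(400,250))]),np.hstack([cv2.resize(b(s[0]),(400,250)),cv2.resize(b(D['scene'][0]),(400,250))])]))
```

```text
t 23.65 at [0.533  0.1817 0.2859] rot [-180.     0.    80.3] F [-0.8  0.2 -0.2] gap 0.0005 pad 0.0
shift cm [ 1.24 -3.56  0.59] turn -0.002
```

View pics/end.png

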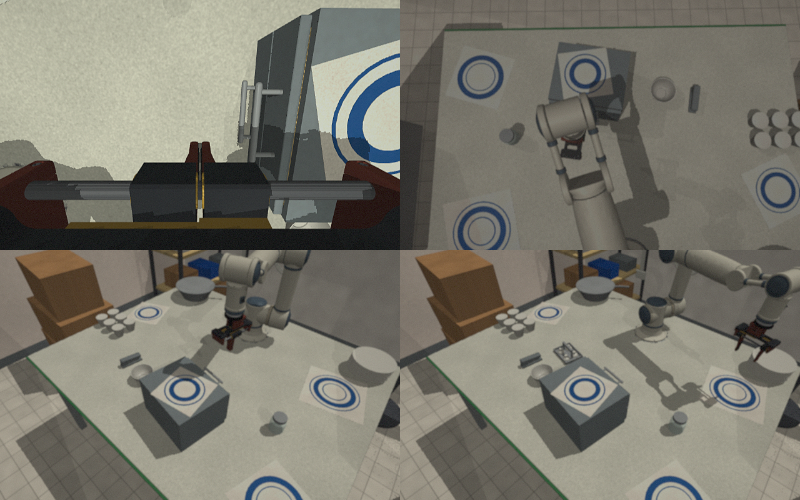

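The last picture shows the drawer shut, with the handle bars aligned at about (258,85) in the wrist view. The bowl, stapler and jar are unmoved and the tray is gone from the bench.

```bash
python3 -c "
from plant import manip
print(manip.close_job())"
```

```text
the job is handed in; nothing more can be done
None
```

The tray, with all four lids seen in it just before the drawer was pushed home, is in the shut top drawer; the bowl, stapler and jar look unmoved, and the job is handed in (no verdict was returned).

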